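# Crack open the sealed battery box and hold it ajar

### The arm

A 6-joint arm with a two-finger parallel gripper is mounted at the origin on the work surface. World frame = base frame: x ahead of the robot, y to its left, z up, the work surface at z = 0. Lengths are in m, angles in rad, forces in N, time in s.
With the tool pointing down it reaches from about 0.35 to 0.85 m from the base axis. Payload 8.1 kg.
Tool frame: the origin (TCP) lies midway between the tips of the shut fingers; the grasp point (between the pads) lies 19 mm behind it; z points along the fingers, y is the line along which they close (so a half turn about z gives the same grasp; the last joint's range is limited). The gripper opens to 93 mm and grips with 3 to 60 N. Pads are 15 mm wide; open, the fingers measure 128 mm over their backs; the gripper's body (75 mm by 188 mm) begins 65 mm behind the grasp point.
Start: joints at [-1.353, 0.13, 1.488, -0, 1.523, -0.085], TCP at [0.179, -0.573, 0.219] pointing down, gripper open.
Joint ranges: [-2.96, 2.96], [-0.89, 2.26], [0.02, 2.5], [-1.34, 4.48], [0, 2.73], [-2.66, 2.66]. Speed limits (rad/s): [2.39, 2.39, 2.79, 3.14, 3.14, 3.14].

### API

Orientations are given as [roll, pitch, yaw] about the fixed x, y, z axes, in that order (R = Rz(yaw) Ry(pitch) Rx(roll)).
In Python, from cell import ctrl, viewer gives the robot as it stands.
- The arm moves only by the tool drive_tool, never from a script. Its argument "series" is a list of rows, each an object of numbers: "grip": the closure, from 0 (fully open) to 1 (shut); "tx", "ty", "tz": the shift along the tool's x, y, z scaled (see below); "ax", "ay", "az": the turn, a rotation vector about the tool's x, y, z scaled (see below). In form: [{"grip": .., "tx": .., "ty": .., "tz": .., "ax": .., "ay": .., "az": ..}, ...]. A call has 1 to 20 rows; each row is the pose to reach, as a shift and turn from the pose commanded when the call began, along the tool's axes at that moment; what a row does not reach only later rows make up. The controller multiplies each number of a shift by 0.25 m and each number of a turn by 60 degrees. A row lasts 1/8 s, in which the tool goes at most 62.5 mm and 10.7 degrees, less where a joint would pass 70% of its speed; a pose out of reach is approached as far as the arm can. A call with a number of a shift or a turn outside -1 to 1 is refused whole. A call with a gripper value outside its range is refused whole. The fingers move at their own pace and stop on an object; "newtons" is the grip in N (left out, the last holds). Time passes only in rows, so rows that repeat a pose let the fingers close. It gives the time, the measured TCP pose, the force, the opening and the grip force at its end, in the units of the state.
- ctrl.read_state(): the state, without advancing time (a new reading comes with each control period).
- viewer.camera(name): name is "side" or "top"; returns the picture (400x640x3 uint8, red, green, blue); there is no depth.
- viewer.calibration(name): a dict with "fx", "fy", "cx", "cy" (pixels), "k1" (the pictures are not rectified: a ray, as slopes to the right and down, at radius r is drawn at 1 + k1 r^2 times it, then the intrinsics apply), "world_from_camera" (4x4, takes a point from camera to world coordinates). Camera axes: x right, y down, z forward; pixel columns grow to the right and rows downward; lengths in m; the calibration is good to about 2 mm. A picture is of the moment at which its call begins. calibration takes no time and is no camera call.
- ctrl.sign_off(): hands the job in; it is judged then, once.
The state is a dict: "clock": time; "q": joint angles; "dq": joint speeds; "effort": joint torques, N m; "ee_pos": TCP position; "ee_rot": TCP orientation; "ft_force": force on the tool from outside, world axes, zero at the start; "torque": the same for the moment, N m; "width": finger opening in m; "finger_force": force on a finger pad.
Only numpy, scipy, OpenCV 4.12 (cv2) and the standard library are available. Lean on these libraries where they do the work, as an engineer would, in place of code of your own. Each camera call takes 0.05 s, during which the arm holds its last target. There are 200 camera calls.

### The job

Lift the black plug-in adapter off the battery box's lid and set it down gently and upright in the open parts tray. Then, with the lid's handle, break the lid free of its clinging seal and hold it just ajar to air the box, its front edge about 45 mm above shut, without letting it fly wide open. Finish while still holding the lid steady there, and leave the other things on the bench where they are.

Things in the scene. Friction and masses are not known exactly. Their poses are not given: they have to be found in the camera images.
- battery_box: Fixed cream box, 220 (x) x 200 (y) x 120 mm high, open at the top under a hinged lid. Origin: centre of its underside; its x axis points from the handle side (front) to the hinge side, z up. With the lid shut, the lid plate's top is 136 mm above the origin; the plate covers x -113 to +113 mm, y -103 to +103 mm.
- lid (a joint): Lid angle, rad: 0 shut, grows as the front edge rises, stop at 1.0. A rubber seal grips the shut lid: lifting straight up at the handle takes about 12 N, peaking in the first 3 mm, then the seal gives way (free beyond 0.045 rad) and only 2 to 4 N of lid weight and drag is left. Let go, it falls shut. The front edge is 226 mm from the hinge, so 45 mm up at 0.20 rad.
- lid_handle (a point): Centre of the handle's bar: round dark steel, 12 mm thick, 100 mm long, along the box's y axis, on two thin posts 92 mm apart near the lid's front edge. With the lid shut it is at x = -85 mm, y = 0, z = 170 mm in the box's frame, its centre 34 mm above the plate. The point moves with the lid and has the lid's axes.
- lid_hinge (a point): Middle of the lid's hinge line, at x = +113 mm, y = 0, z = 128 mm in the box's frame; has the box's axes, the hinge line is its y axis.
- adapter: Loose black plastic plug-in power adapter, 0.25 kg, a block 70 (x) x 48 (y) x 42 mm (z), with two small brass prongs standing 16 mm out of its +x end and a short rubber stub (14 mm) out of its -x end at half height. Origin: centre of its underside, z up. It starts on the lid, behind the handle.
- tray: Fixed cream open parts tray, 170 (x) x 150 (y) x 35 mm high, walls and floor 5 mm thick. Origin: centre of its underside, z up.
- router: Bystander: silver router, 110 x 150 x 30 mm with a 100 mm upright aerial. Origin: centre of its underside.
- power_strip: Bystander: white power strip, 200 x 55 x 35 mm. Origin: centre of its underside.
- spray_can: Bystander: upright grey can, 52 mm in diameter, 150 mm high. Origin: centre of its underside.
- screwdriver: Bystander: screwdriver, about 200 mm long, lying on the bench. Origin: under its middle.
Mind the look-alikes: they are no part of the job. What is shaped like the adapter but blue or green is not meant.

How it is judged:
On the way, in this order (a step that is already met when the one before it is completed fails the run):
1. the adapter stands upright in the tray, let go, and the lid is still shut (x of adapter in the frame of tray between -0.065 and 0.065 m and y of adapter in the frame of tray between -0.055 and 0.055 m and z of adapter in the frame of tray below 0.012 m and angle between adapter's own z axis and vertical below 0.2 rad and contact force between the fingers and adapter below 0.05 N and linear speed of adapter below 0.05 m/s and value of joint lid below 0.02 rad), for 0.2 s.
2. the lid has broken free of its seal, past the peak (value of joint lid above 0.08 rad and contact force between the fingers and battery_box above 0.5 N), for 0.1 s.
At the end, for the whole second after the job is handed in: The adapter stands upright (within 0.2 rad) at rest on the tray's floor; the fingers hold the lid steady at 0.135 to 0.27 rad (front edge 30 to 60 mm up), and nothing else carries it (value of joint lid between 0.135 and 0.27 rad and velocity of joint lid between -0.05 and 0.05 rad/s and contact force between the fingers and battery_box above 0.5 N and contact force between adapter and battery_box below 0.05 N and x of adapter in the frame of tray between -0.065 and 0.065 m and y of adapter in the frame of tray between -0.055 and 0.055 m and z of adapter in the frame of tray below 0.012 m and angle between adapter's own z axis and vertical below 0.2 rad and linear speed of adapter below 0.02 m/s); the arm keeps its last pose, push and grip.
It fails at once if the lid flies open wider than 0.45 rad (front edge about 100 mm up) (value of joint lid above 0.45 rad).
It fails at once if the lid is opened before the adapter is in the tray (value of joint lid above 0.06 rad and not (x of adapter in the frame of tray between -0.065 and 0.065 m and y of adapter in the frame of tray between -0.055 and 0.055 m and z of adapter in the frame of tray below 0.012 m and angle between adapter's own z axis and vertical below 0.2 rad)).
It fails at once if the adapter is dropped or thrown (linear speed of adapter above 0.8 m/s and contact force between the fingers and adapter below 0.05 N).
It fails at once if a bystander is moved more than 30 mm (distance of any of router, power_strip, spray_can, screwdriver from where it was at the start of the episode above 0.03 m).
It also fails if it takes over 54 s, if anything falls off the work surface, if the arm or the gripper's body presses on something with over 40 N, if the wrist force passes 120 N, or if a joint passes its speed limit or range.

## Working session

There is one attempt and no reset: what is moved stays moved. The work goes in short steps, Python scripts to look and compute and a tool call to move; the robot and the scene stay as the last step left them, time stands still between calls to the robot, and variables do not carry over. Pictures are saved under pics/ and viewed, at most 10 in all, crops included, and the job is handed in when it is done.

Besides the shell and the picture viewer there is one more tool, called by a JSON object that holds its "op" and its "data". drive_tool: Moves the arm, as the interface text tells. Its arguments: {"type":"object","properties":{"series":{"type":"array"},"newtons":{"type":"number"}},"required":["series"]}

```bash
mkdir -p pics; ls; python3 - <<'E'
from cell import ctrl, viewer
import cv2
for n in("side","top"):
    cv2.imwrite(f"pics/{n}0.png",viewer.camera(n)[:,:,::-1]); print(n,viewer.calibration(n))
print(ctrl.read_state())
E
```

```text
pics
side {'fx': 369.19860467381983, 'fy': 369.19860467381983, 'cx': 315.887146368217, 'cy': 206.99651384782788, 'k1': -0.06313810888351096, 'world_from_camera': array([[-0.94764806, -0.19597694,  0.25210352,  0.31369171],
       [-0.31899177,  0.61662356, -0.71973581,  0.90720197],
       [-0.01440134, -0.7624752 , -0.64685715,  0.87231907],
       [ 0.        ,  0.        ,  0.        ,  1.        ]])}
top {'fx': 394.31764032566025, 'fy': 394.31764032566025, 'cx': 316.01776760791813, 'cy': 205.4713052480791, 'k1': -0.0729968992224438, 'world_from_camera': array([[ 0.02330746, -0.99274429,  0.11796409,  0.49467657],
       [-0.99940701, -0.02612869, -0.02242603,  0.06701626],
       [ 0.02534557, -0.11737145, -0.9927646 ,  1.21461588],
       [ 0.        ,  0.        ,  0.        ,  1.        ]])}
{'clock': 0.1, 'q': array([-1.35340838e+00,  1.31108700e-01,  1.48918333e+00, -3.43509504e-05,
        1.52300528e+00, -8.54056266e-02]), 'dq': array([ 1.74031155e-04, -1.22136954e-03, -3.41950340e-03, -3.61164152e-04,
        1.36041842e-03,  8.31102362e-05]), 'effort': array([ 2.39445042e-03, -5.61338854e+01, -4.93097234e+01,  7.70280906e-02,
        2.91183213e-02, -6.13589350e-05]), 'ee_pos': array([ 0.17880459, -0.57218723,  0.21767147]), 'ee_rot': array([-3.13989128e+00, -1.11226669e-04,  3.02795149e-01]), 'ft_force': array([-0.20217414,  0.10904343, -0.02394276]), 'torque': array([-0.00585287,  0.05394225, -0.02037782]), 'finger_force': 0.0, 'width': 0.09290472593899708}
```

View pics/top0.png

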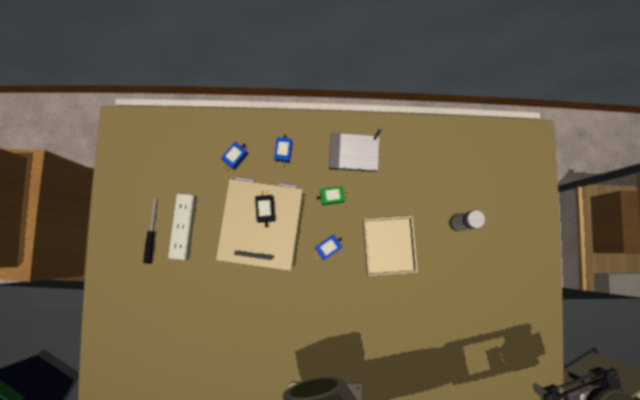

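View pics/side0.png

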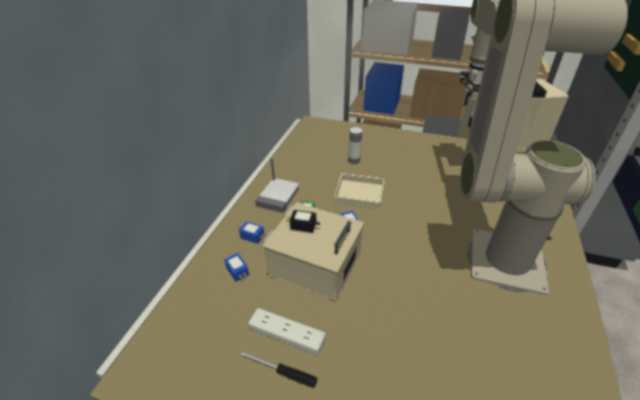

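The top view shows five adapter-shaped things: black (265,208) on the lid, blue (234,155), (283,149) and (329,247), and green (332,195). Only the black one is black and on the lid behind the handle (bar at 253,255), so it is the one meant. The tray is at (390,245). In the side view the adapter is at (303,221), the handle at (343,237) and the tray at (360,189).

```bash
cat > h.py <<'E'
import numpy as np, cv2
from cell import viewer
C={n:viewer.calibration(n) for n in("side","top")}
def ray(n,u,v):
    c=C[n];K=np.array([[c["fx"],0,c["cx"]],[0,c["fy"],c["cy"]],[0,0,1]])
    p=cv2.undistortPoints(np.array([[[u,v]]],float),K,np.array([c["k1"],0,0,0,0.]))[0,0]
    T=c["world_from_camera"];d=T[:3,:3]@[p[0],p[1],1];return T[:3,3],d/np.linalg.norm(d)
def plane(n,uv,z):
    o,d=ray(n,*uv);return o+d*(z-o[2])/d[2]
def tri(a,b):
    o1,d1=ray("top",*a);o2,d2=ray("side",*b)
    s=np.linalg.lstsq(np.c_[d1,-d2],o2-o1,rcond=None)[0]
    p,q=o1+s[0]*d1,o2+s[1]*d2;return (p+q)/2,np.linalg.norm(p-q)
E
python3 - <<'E'
import cv2,numpy as np
from h import *
t=cv2.imread("pics/top0.png");s=cv2.imread("pics/side0.png")
a=cv2.resize(t[170:280,205:305],None,fx=5,fy=5,interpolation=cv2.INTER_CUBIC)
b=cv2.resize(s[195:305,255:315+50],None,fx=2.7,fy=5,interpolation=cv2.INTER_CUBIC)
cv2.imwrite("pics/crop.png",np.hstack([a,b]))
def blobs(im,x0,y0,x1,y1,th):
    m=np.zeros(im.shape[:2],np.uint8);m[y0:y1,x0:x1]=(im[y0:y1,x0:x1].max(2)<th)*255
    for c in cv2.findContours(m,cv2.RETR_EXTERNAL,cv2.CHAIN_APPROX_NONE)[0]:
        if cv2.contourArea(c)>15: print(cv2.contourArea(c),cv2.minAreaRect(c),cv2.boxPoints(cv2.minAreaRect(c)).round(1).tolist())
print("top");blobs(t,215,178,303,270,80)
print("side");blobs(s,268,205,362,265,60)
# white label on adapter, tray rim
def lab(im,x0,y0,x1,y1):
    h=im[y0:y1,x0:x1].astype(int);m=((h.min(2)>150)*255).astype(np.uint8)
    for c in cv2.findContours(m,cv2.RETR_EXTERNAL,cv2.CHAIN_APPROX_NONE)[0]:
        if cv2.contourArea(c)>8:
            r=cv2.minAreaRect(c);print("lab",r[0][0]+x0,r[0][1]+y0,r[1:]); 
lab(t,250,190,282,225);lab(s,285,208,320,235)
def tray(im,x0,y0,x1,y1):
    hs=cv2.cvtColor(im[y0:y1,x0:x1],cv2.COLOR_BGR2HSV);m=((hs[...,2]>140)*255).astype(np.uint8)
    cs=cv2.findContours(m,cv2.RETR_EXTERNAL,cv2.CHAIN_APPROX_NONE)[0];c=max(cs,key=cv2.contourArea)
    print("tray",cv2.contourArea(c),(cv2.approxPolyDP(cv2.convexHull(c),4,True)[:,0]+[x0,y0]).tolist())
tray(t,355,205,425,285);tray(s,325,165,395,209)
E
```

```text
top
43.0 ((253.48995971679688, 254.5699920654297), (35.35533905029297, 2.404163122177124), 8.130102157592773) [[235.8000030517578, 253.3000030517578], [236.1999969482422, 250.89999389648438], [271.20001220703125, 255.89999389648438], [270.79998779296875, 258.29998779296875]]
145.0 ((265.0836181640625, 210.33853149414062), (29.380172729492188, 17.216407775878906), 86.42366790771484) [[255.60000610351562, 196.1999969482422], [272.79998779296875, 195.10000610351562], [274.6000061035156, 224.5], [257.3999938964844, 225.5]]
side
29.5 ((351.8000183105469, 258.3999938964844), (3.5777084827423096, 13.416406631469727), 26.56505012512207) [[347.20001220703125, 263.6000061035156], [353.20001220703125, 251.60000610351562], [356.3999938964844, 253.1999969482422], [350.3999938964844, 265.20001220703125]]
224.0 ((303.3811950683594, 221.6881103515625), (25.373449325561523, 17.413150787353516), 5.710593223571777) [[289.8999938964844, 229.10000610351562], [291.6000061035156, 211.8000030517578], [316.8999938964844, 214.3000030517578], [315.1000061035156, 231.60000610351562]]
lab 264.0 208.0 ((14.0, 10.0), 90.0)
lab 302.5200004577637 215.35999965667725 ((13.01076602935791, 6.788225173950195), 8.130102157592773)
tray 2884.5 [[412, 215], [418, 272], [368, 276], [364, 218]]
tray 1255.0 [[340, 172], [385, 177], [382, 201], [334, 197]]
```

View pics/crop.png

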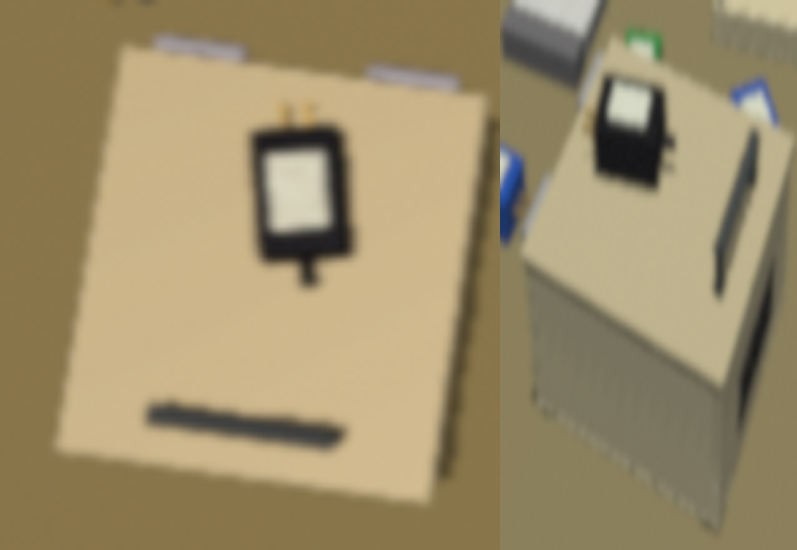

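The crop confirms the black adapter: brass prongs point up (towards the hinge) and the stub points to the handle. Lid corners in the top view are at about (229,179), (302,189), (291,270) and (216,260).

```bash
python3 - <<'E'
from h import *
np.set_printoptions(precision=4,suppress=True)
tc=lambda x,y:(x/5+205-.4,y/5+170-.4); sc=lambda x,y:((x-500)/2.7+255-.3,y/5+195-.4)
L={"BL":((122,47),(525,255)),"FL":((57,452),(722,385)),"FR":((430,502),(793,135)),"BR":((487,95),(610,40))}
P={}
for k,(a,b) in L.items():
    P[k]=plane("top",tc(*a),.136); print(k,*tri(tc(*a),sc(*b)),P[k])
c=sum(P.values())/4; ax=(P["BL"]+P["BR"]-P["FL"]-P["FR"])/2; ay=(P["BL"]+P["FL"]-P["BR"]-P["FR"])/2
print("lid c",c,"x",np.linalg.norm(ax),np.arctan2(ax[1],ax[0]),"y",np.linalg.norm(ay),np.arctan2(-ay[0],ay[1]))
yaw=np.arctan2(ax[1],ax[0])-0;u=ax/np.linalg.norm(ax)
print("pred handle",c+u*-.085)
for a,b in (((150,413),(719,242)),((343,437),(752,140))): print("handle",*tri(tc(*a),sc(*b)),plane("top",tc(*a),.17))
print("label",*tri((264.4,208.2),(302.8,215.7)),plane("top",(264.4,208.2),.178))
l=[plane("top",tc(*p),.178) for p in((263,150),(327,148),(332,230),(270,234))]
d=l[0]+l[1]-l[2]-l[3];print("adapter label c",sum(l)/4,"yaw",np.arctan2(d[1],d[0]))
l=[plane("top",tc(*p),.178) for p in((250,130),(342,126),(352,254),(262,262))]
d=l[0]+l[1]-l[2]-l[3];print("adapter body c",sum(l)/4,"yaw",np.arctan2(d[1],d[0]),[np.linalg.norm(l[i]-l[(i+1)%4]) for i in range(4)])
print("stub/prong",plane("top",tc(308,285),.157),plane("top",tc(297,105),.157))
T=[((364,218),(385,177)),((412,215),(340,172))]
for a,b in (((364,218),(382,201)),((412,215),(340,172)),((418,272),0),((368,276),0)): print("tray",plane("top",a,.035))
print([ (plane("side",a,.035)) for a in ((340,172),(385,177),(382,201),(334,197))])
for a in ((364,218),(412,215),(418,272),(368,276)):
  print([round(tri(a,b)[1],3) for b in ((340,172),(385,177),(382,201),(334,197))],[round(tri(a,b)[0][2],3) for b in ((340,172),(385,177),(382,201),(334,197))])
E
```

```text
BL [0.6885 0.2853 0.1335] 0.004856285309453521 [0.6904 0.2856 0.136 ]
FL [0.4677 0.3111 0.133 ] 0.0016933399067302118 [0.4669 0.3102 0.136 ]
FR [0.4461 0.1075 0.1351] 0.0016934242206437051 [0.4453 0.1073 0.136 ]
BR [0.6699 0.0827 0.1321] 0.0009271060366391543 [0.6688 0.0825 0.136 ]
lid c [0.5679 0.1964 0.136 ] x 0.22482439099166895 -0.11001974225774012 y 0.2041615661280496 -0.10588359323059514
pred handle [0.4834 0.2058 0.136 ]
handle [0.4894 0.2536 0.175 ] 0.000278325410497374 [0.4895 0.2546 0.17  ]
handle [0.4808 0.1536 0.1619] 0.002627857208200436 [0.4796 0.1527 0.17  ]
label [0.6077 0.1801 0.1762] 0.0010215927543316251 [0.607  0.1797 0.178 ]
adapter label c [0.6084 0.1803 0.178 ] yaw 0.11023832561479376
adapter body c [0.6072 0.1784 0.178 ] yaw 0.12218317629865856 [np.float64(0.04877237199824005), np.float64(0.06831022073810013), np.float64(0.04746519418354022), np.float64(0.07049545325452691)]
stub/prong [0.5598 0.1753 0.157 ] [0.6572 0.185  0.157 ]
tray [ 0.6006 -0.1052  0.035 ]
tray [ 0.6134 -0.2518  0.035 ]
tray [ 0.4423 -0.2697  0.035 ]
tray [ 0.4279 -0.119   0.035 ]
[array([ 0.6174, -0.2555,  0.035 ]), array([ 0.4423, -0.2756,  0.035 ]), array([ 0.4257, -0.1273,  0.035 ]), array([ 0.5954, -0.0973,  0.035 ])]
[np.float64(0.016), np.float64(0.166), np.float64(0.175), np.float64(0.003)] [np.float64(0.154), np.float64(0.171), np.float64(0.058), np.float64(0.027)]
[np.float64(0.003), np.float64(0.171), np.float64(0.182), np.float64(0.021)] [np.float64(0.039), np.float64(0.06), np.float64(-0.088), np.float64(-0.126)]
[np.float64(0.168), np.float64(0.001), np.float64(0.01), np.float64(0.205)] [np.float64(0.092), np.float64(0.04), np.float64(-0.112), np.float64(-0.043)]
[np.float64(0.135), np.float64(0.012), np.float64(0.004), np.float64(0.163)] [np.float64(0.19), np.float64(0.158), np.float64(0.042), np.float64(0.081)]
```

Everything agrees with the sizes given:
- **Lid:** yaw is -0.108, corners at about 0.134 high.
- **Handle:** centre is (0.484, 0.2045, 0.17).
- **Adapter:** centre is (0.607, 0.1795), top is 0.177, yaw is 0.113.
- **Tray:** centre is (0.521, -0.186), yaw is 0.087.

First I move over towards the adapter.

{"op": "drive_tool", "data": {"series": [{"grip": 0, "tx": 0.17, "ty": -0.157, "tz": -0.1, "ax": 0, "ay": 0, "az": 0}, {"grip": 0, "tx": 0.34, "ty": -0.314, "tz": -0.2, "ax": 0, "ay": 0, "az": 0}, {"grip": 0, "tx": 0.51, "ty": -0.47, "tz": -0.2, "ax": 0, "ay": 0, "az": 0}, {"grip": 0, "tx": 0.68, "ty": -0.63, "tz": -0.2, "ax": 0, "ay": 0, "az": 0}, {"grip": 0, "tx": 0.844, "ty": -0.784, "tz": -0.2, "ax": 0, "ay": 0, "az": 0}]}}

```text
clock: 0.72
ee_pos: [0.3224, -0.3208, 0.2684]
ee_rot: [-3.141, -0.0, 0.303]
ft_force: [0.6, 0.1, -0.0]
width: 0.093
finger_force: 0.0
```

{"op": "drive_tool", "data": {"series": [{"grip": 0, "tx": 0.17, "ty": -0.157, "tz": 0, "ax": 0, "ay": 0, "az": 0}, {"grip": 0, "tx": 0.34, "ty": -0.314, "tz": 0, "ax": 0, "ay": 0, "az": 0}, {"grip": 0, "tx": 0.51, "ty": -0.47, "tz": 0, "ax": 0, "ay": 0, "az": 0}, {"grip": 0, "tx": 0.68, "ty": -0.63, "tz": 0, "ax": 0, "ay": 0, "az": 0}, {"grip": 0, "tx": 0.844, "ty": -0.784, "tz": 0, "ax": 0, "ay": 0, "az": 0}]}}

```text
clock: 1.35
ee_pos: [0.4653, -0.0708, 0.2684]
ee_rot: [-3.142, 0.0, 0.303]
ft_force: [1.7, -1.3, -0.0]
width: 0.0926
finger_force: 0.0
```

{"op": "drive_tool", "data": {"series": [{"grip": 0, "tx": 0.17, "ty": -0.157, "tz": 0, "ax": 0, "ay": 0, "az": 0.05}, {"grip": 0, "tx": 0.34, "ty": -0.314, "tz": 0, "ax": 0, "ay": 0, "az": 0.1}, {"grip": 0, "tx": 0.51, "ty": -0.47, "tz": 0, "ax": 0, "ay": 0, "az": 0.181}, {"grip": 0, "tx": 0.68, "ty": -0.63, "tz": 0, "ax": 0, "ay": 0, "az": 0.181}, {"grip": 0, "tx": 0.844, "ty": -0.784, "tz": 0, "ax": 0, "ay": 0, "az": 0.181}, {"grip": 0, "tx": 0.844, "ty": -0.784, "tz": 0, "ax": 0, "ay": 0, "az": 0.181}, {"grip": 0, "tx": 0.844, "ty": -0.784, "tz": 0, "ax": 0, "ay": 0, "az": 0.181}]}}

```text
clock: 2.22
ee_pos: [0.6074, 0.1771, 0.2679]
ee_rot: [3.141, 0.002, 0.114]
ft_force: [0.3, -0.3, -0.0]
width: 0.0932
finger_force: 0.0
```

```bash
cat > go.py <<'E'
import sys,numpy as np
from cell import ctrl
from scipy.spatial.transform import Rotation as R
def go(x,y,z,yaw):
    s=ctrl.read_state();R0=R.from_euler("xyz",s["ee_rot"])
    d=R0.inv().apply(np.array([x,y,z])-s["ee_pos"])/.25
    w=(R0.inv()*R.from_euler("xyz",[np.pi,0,yaw])).as_rotvec()/(np.pi/3)
    print(s["clock"],s["ee_pos"].round(4),s["ee_rot"].round(4),s["ft_force"].round(2),round(s["width"],4),round(s["finger_force"],2));print("t",d.round(3),"a",w.round(3))
go(*map(float,sys.argv[1:]))
E
python3 go.py .607 .1795 .144 .113
```

```text
2.225 [0.6074 0.1771 0.2679] [3.141e+00 1.500e-03 1.138e-01] [ 0.27 -0.27 -0.04] 0.0932 0.0
t [ 0.    -0.01   0.495] a [0.001 0.001 0.001]
```

{"op": "drive_tool", "data": {"series": [{"grip": 0, "tx": 0, "ty": -0.01, "tz": 0.15, "ax": 0, "ay": 0, "az": 0}, {"grip": 0, "tx": 0, "ty": -0.01, "tz": 0.3, "ax": 0, "ay": 0, "az": 0}, {"grip": 0, "tx": 0, "ty": -0.01, "tz": 0.42, "ax": 0, "ay": 0, "az": 0}, {"grip": 0, "tx": 0, "ty": -0.01, "tz": 0.495, "ax": 0, "ay": 0, "az": 0}, {"grip": 0, "tx": 0, "ty": -0.01, "tz": 0.495, "ax": 0, "ay": 0, "az": 0}, {"grip": 0, "tx": 0, "ty": -0.01, "tz": 0.495, "ax": 0, "ay": 0, "az": 0}]}}

```text
clock: 2.98
ee_pos: [0.6084, 0.1796, 0.1468]
ee_rot: [-3.141, -0.002, 0.113]
ft_force: [-0.2, -0.6, -0.7]
width: 0.093
finger_force: 0.0
```

```bash
python3 - <<'E'
from cell import viewer
import cv2,numpy as np
a=viewer.camera("top")[160:280,205:305,::-1];b=viewer.camera("side")[180:280,255:375,::-1]
cv2.imwrite("pics/g1.png",np.hstack([cv2.resize(a,(400,480),interpolation=2),cv2.resize(b,(400,480),interpolation=2)]))
E
python3 go.py .607 .1795 .144 .113
```

```text
3.075 [0.6087 0.1799 0.1469] [-3.1413e+00 -3.0000e-03  1.1310e-01] [-0.13 -0.13 -0.81] 0.0928 0.0
t [-0.007  0.001  0.012] a [-0.    -0.003  0.   ]
```

View pics/g1.png

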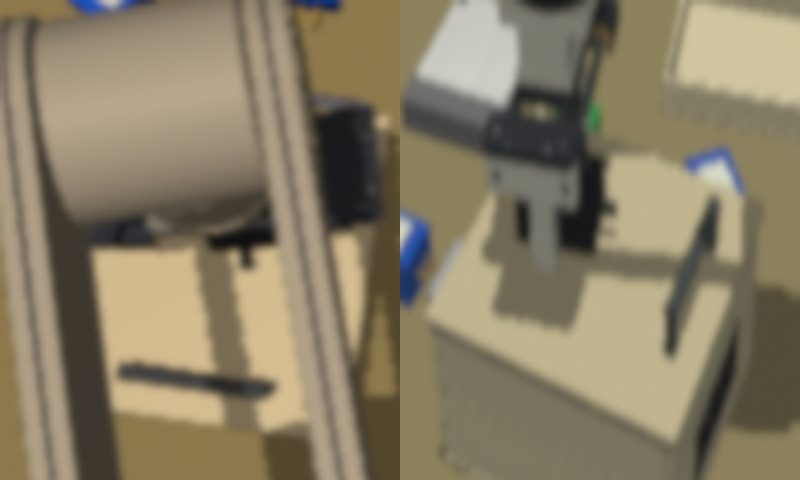

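The fingers straddle the adapter; the near one shows at crop (543,235). Now I grip it.

{"op": "drive_tool", "data": {"series": [{"grip": 1, "tx": 0, "ty": 0, "tz": 0.01, "ax": 0, "ay": 0, "az": 0}, {"grip": 1, "tx": 0, "ty": 0, "tz": 0.01, "ax": 0, "ay": 0, "az": 0}, {"grip": 1, "tx": 0, "ty": 0, "tz": 0.01, "ax": 0, "ay": 0, "az": 0}, {"grip": 1, "tx": 0, "ty": 0, "tz": 0.01, "ax": 0, "ay": 0, "az": 0}, {"grip": 1, "tx": 0, "ty": 0, "tz": 0.01, "ax": 0, "ay": 0, "az": 0}, {"grip": 1, "tx": 0, "ty": 0, "tz": 0.01, "ax": 0, "ay": 0, "az": 0}, {"grip": 1, "tx": 0, "ty": 0, "tz": 0.01, "ax": 0, "ay": 0, "az": 0}, {"grip": 1, "tx": 0, "ty": 0, "tz": 0.01, "ax": 0, "ay": 0, "az": 0}], "newtons": 25}}

```text
clock: 4.08
ee_pos: [0.6075, 0.1799, 0.1424]
ee_rot: [-3.141, 0.0, 0.113]
ft_force: [-0.3, 0.6, 0.1]
width: 0.048
finger_force: 25.0
```

{"op": "drive_tool", "data": {"series": [{"grip": 1, "tx": 0, "ty": 0, "tz": -0.05, "ax": 0, "ay": 0, "az": 0}, {"grip": 1, "tx": 0, "ty": 0, "tz": -0.15, "ax": 0, "ay": 0, "az": 0}, {"grip": 1, "tx": 0, "ty": 0, "tz": -0.3, "ax": 0, "ay": 0, "az": 0}, {"grip": 1, "tx": 0, "ty": 0, "tz": -0.4, "ax": 0, "ay": 0, "az": 0}, {"grip": 1, "tx": 0, "ty": 0, "tz": -0.4, "ax": 0, "ay": 0, "az": 0}]}}

```text
clock: 4.7
ee_pos: [0.609, 0.18, 0.2459]
ee_rot: [-3.141, -0.005, 0.113]
ft_force: [0.9, 0.2, -3.2]
width: 0.0478
finger_force: 25.0
```

```bash
python3 go.py .521 -.1864 .242 .087
```

```text
4.7 [0.609  0.18   0.2459] [-3.1412 -0.0055  0.1131] [ 0.9   0.24 -3.24] 0.0478 25.0
t [-0.515  1.417  0.012] a [-0.    -0.005  0.025]
```

{"op": "drive_tool", "data": {"series": [{"grip": 1, "tx": -0.04, "ty": 0.12, "tz": 0, "ax": 0, "ay": 0, "az": 0.005}, {"grip": 1, "tx": -0.1, "ty": 0.3, "tz": 0, "ax": 0, "ay": 0, "az": 0.01}, {"grip": 1, "tx": -0.18, "ty": 0.5, "tz": 0, "ax": 0, "ay": 0, "az": 0.02}, {"grip": 1, "tx": -0.25, "ty": 0.7, "tz": 0, "ax": 0, "ay": 0, "az": 0.025}]}}

```text
clock: 5.2
ee_pos: [0.5637, -0.0025, 0.2405]
ee_rot: [-3.141, 0.003, 0.087]
ft_force: [0.3, 0.1, -2.7]
width: 0.0479
finger_force: 25.0
```

{"op": "drive_tool", "data": {"series": [{"grip": 1, "tx": -0.07, "ty": 0.2, "tz": 0, "ax": 0, "ay": 0, "az": 0}, {"grip": 1, "tx": -0.15, "ty": 0.4, "tz": 0, "ax": 0, "ay": 0, "az": 0}, {"grip": 1, "tx": -0.22, "ty": 0.6, "tz": 0, "ax": 0, "ay": 0, "az": 0}, {"grip": 1, "tx": -0.245, "ty": 0.71, "tz": 0, "ax": 0, "ay": 0, "az": 0}, {"grip": 1, "tx": -0.245, "ty": 0.71, "tz": 0, "ax": 0, "ay": 0, "az": 0}, {"grip": 1, "tx": -0.245, "ty": 0.71, "tz": 0, "ax": 0, "ay": 0, "az": 0}]}}

```text
clock: 5.95
ee_pos: [0.5192, -0.1826, 0.2412]
ee_rot: [-3.14, 0.001, 0.087]
ft_force: [-0.1, 0.2, -3.6]
width: 0.0479
finger_force: 25.0
```

```bash
python3 go.py .521 -.1864 .013 .087
```

```text
5.95 [ 0.5192 -0.1826  0.2412] [-3.1402e+00  1.4000e-03  8.6900e-02] [-0.1   0.18 -3.58] 0.0479 25.0
t [0.007 0.017 0.913] a [-0.001  0.001 -0.   ]
```

{"op": "drive_tool", "data": {"series": [{"grip": 1, "tx": 0.005, "ty": 0.017, "tz": 0.1, "ax": 0, "ay": 0, "az": 0}, {"grip": 1, "tx": 0.005, "ty": 0.017, "tz": 0.25, "ax": 0, "ay": 0, "az": 0}, {"grip": 1, "tx": 0.005, "ty": 0.017, "tz": 0.4, "ax": 0, "ay": 0, "az": 0}, {"grip": 1, "tx": 0.005, "ty": 0.017, "tz": 0.55, "ax": 0, "ay": 0, "az": 0}, {"grip": 1, "tx": 0.005, "ty": 0.017, "tz": 0.7, "ax": 0, "ay": 0, "az": 0}, {"grip": 1, "tx": 0.005, "ty": 0.017, "tz": 0.8, "ax": 0, "ay": 0, "az": 0}, {"grip": 1, "tx": 0.005, "ty": 0.017, "tz": 0.84, "ax": 0, "ay": 0, "az": 0}, {"grip": 1, "tx": 0.005, "ty": 0.017, "tz": 0.84, "ax": 0, "ay": 0, "az": 0}, {"grip": 1, "tx": 0.005, "ty": 0.017, "tz": 0.84, "ax": 0, "ay": 0, "az": 0}]}}

```text
clock: 7.08
ee_pos: [0.5224, -0.1876, 0.0339]
ee_rot: [3.14, -0.002, 0.088]
ft_force: [-0.2, 0.2, -2.9]
width: 0.0479
finger_force: 25.0
```

```bash
python3 go.py .521 -.1864 .012 .087;  python3 - <<'E'
from cell import viewer
import cv2,numpy as np
a=viewer.camera("top")[180:300,330:450,::-1];b=viewer.camera("side")[130:230,310:410,::-1]
cv2.imwrite("pics/p1.png",np.hstack([cv2.resize(a,(400,400),interpolation=2),cv2.resize(b,(400,400),interpolation=2)]))
E
```

```text
7.075 [ 0.5224 -0.1876  0.0339] [ 3.1405e+00 -2.0000e-03  8.7600e-02] [-0.22  0.17 -2.86] 0.0479 25.0
t [-0.005 -0.005  0.087] a [ 0.001 -0.002  0.001]
```

View pics/p1.png

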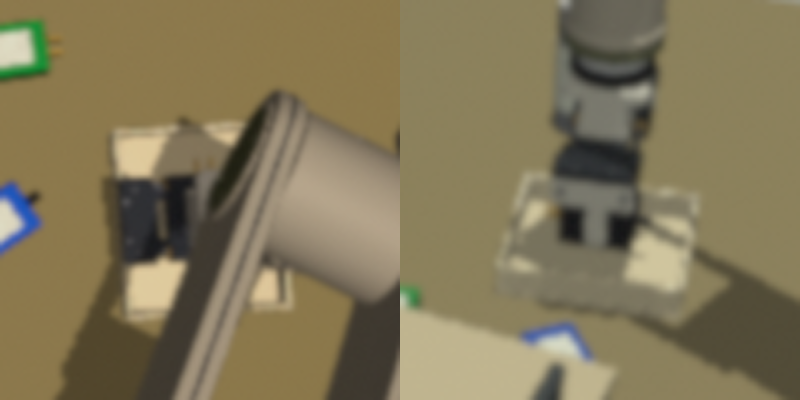

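The adapter hangs upright, centred in the tray (side crop 597,225). Now I lower it slowly.

{"op": "drive_tool", "data": {"series": [{"grip": 1, "tx": 0, "ty": 0, "tz": 0.02, "ax": 0, "ay": 0, "az": 0}, {"grip": 1, "tx": 0, "ty": 0, "tz": 0.04, "ax": 0, "ay": 0, "az": 0}, {"grip": 1, "tx": 0, "ty": 0, "tz": 0.06, "ax": 0, "ay": 0, "az": 0}, {"grip": 1, "tx": 0, "ty": 0, "tz": 0.07, "ax": 0, "ay": 0, "az": 0}, {"grip": 1, "tx": 0, "ty": 0, "tz": 0.075, "ax": 0, "ay": 0, "az": 0}, {"grip": 1, "tx": 0, "ty": 0, "tz": 0.08, "ax": 0, "ay": 0, "az": 0}, {"grip": 1, "tx": 0, "ty": 0, "tz": 0.08, "ax": 0, "ay": 0, "az": 0}, {"grip": 1, "tx": 0, "ty": 0, "tz": 0.08, "ax": 0, "ay": 0, "az": 0}, {"grip": 1, "tx": 0, "ty": 0, "tz": 0.08, "ax": 0, "ay": 0, "az": 0}]}}

```text
clock: 8.3
ee_pos: [0.5213, -0.1875, 0.0125]
ee_rot: [3.142, -0.0, 0.087]
ft_force: [-0.2, 0.1, -2.8]
width: 0.0481
finger_force: 25.0
```

{"op": "drive_tool", "data": {"series": [{"grip": 1, "tx": 0, "ty": 0, "tz": 0.004, "ax": 0, "ay": 0, "az": 0}, {"grip": 1, "tx": 0, "ty": 0, "tz": 0.006, "ax": 0, "ay": 0, "az": 0}, {"grip": 1, "tx": 0, "ty": 0, "tz": 0.006, "ax": 0, "ay": 0, "az": 0}, {"grip": 1, "tx": 0, "ty": 0, "tz": 0.006, "ax": 0, "ay": 0, "az": 0}]}}

```text
clock: 8.8
ee_pos: [0.5214, -0.1875, 0.0114]
ee_rot: [3.141, -0.0, 0.087]
ft_force: [-3.2, -0.0, 6.0]
width: 0.048
finger_force: 25.0
```

The adapter is touching the tray floor. I open part way, so the fingers stay clear of the tray walls, then lift.

{"op": "drive_tool", "data": {"series": [{"grip": 0.33, "tx": 0, "ty": 0, "tz": 0, "ax": 0, "ay": 0, "az": 0}, {"grip": 0.33, "tx": 0, "ty": 0, "tz": 0, "ax": 0, "ay": 0, "az": 0}, {"grip": 0.33, "tx": 0, "ty": 0, "tz": 0, "ax": 0, "ay": 0, "az": 0}, {"grip": 0.33, "tx": 0, "ty": 0, "tz": 0, "ax": 0, "ay": 0, "az": 0}, {"grip": 0.33, "tx": 0, "ty": 0, "tz": -0.04, "ax": 0, "ay": 0, "az": 0}, {"grip": 0.33, "tx": 0, "ty": 0, "tz": -0.12, "ax": 0, "ay": 0, "az": 0}, {"grip": 0.33, "tx": 0, "ty": 0, "tz": -0.3, "ax": 0, "ay": 0, "az": 0}, {"grip": 0.33, "tx": 0, "ty": 0, "tz": -0.5, "ax": 0, "ay": 0, "az": 0}, {"grip": 0.33, "tx": 0, "ty": 0, "tz": -0.7, "ax": 0, "ay": 0, "az": 0}, {"grip": 0.33, "tx": 0, "ty": 0, "tz": -0.92, "ax": 0, "ay": 0, "az": 0}, {"grip": 0.33, "tx": 0, "ty": 0, "tz": -0.92, "ax": 0, "ay": 0, "az": 0}]}}

```text
clock: 10.18
ee_pos: [0.5242, -0.1888, 0.2493]
ee_rot: [3.135, -0.011, 0.087]
ft_force: [0.3, -0.3, 0.8]
width: 0.062
finger_force: 0.0
```

```bash
python3 go.py .484 .2045 .241 1.463
```

```text
10.175 [ 0.5242 -0.1888  0.2493] [ 3.1354 -0.0108  0.0871] [ 0.3  -0.34  0.76] 0.062 0.0
t [-0.024 -1.581  0.023] a [ 0.012 -0.005 -1.314]
```

{"op": "drive_tool", "data": {"series": [{"grip": 0.2, "tx": 0, "ty": -0.16, "tz": 0, "ax": 0, "ay": 0, "az": -0.13}, {"grip": 0.2, "tx": 0, "ty": -0.32, "tz": 0, "ax": 0, "ay": 0, "az": -0.27}, {"grip": 0.2, "tx": 0, "ty": -0.48, "tz": 0, "ax": 0, "ay": 0, "az": -0.4}, {"grip": 0.2, "tx": 0, "ty": -0.64, "tz": 0, "ax": 0, "ay": 0, "az": -0.54}, {"grip": 0.2, "tx": 0, "ty": -0.79, "tz": 0, "ax": 0, "ay": 0, "az": -0.66}, {"grip": 0.2, "tx": 0, "ty": -0.79, "tz": 0, "ax": 0, "ay": 0, "az": -0.66}]}}

```text
clock: 10.92
ee_pos: [0.5036, 0.0115, 0.2413]
ee_rot: [-3.142, -0.001, 0.782]
ft_force: [-0.3, 0.0, 0.0]
width: 0.074
finger_force: 0.0
```

```bash
python3 go.py .484 .2045 .241 1.463;python3 - <<'E'
from cell import viewer
import cv2,numpy as np
a=viewer.camera("top")[180:300,330:450,::-1];b=viewer.camera("side")[130:230,310:410,::-1]
cv2.imwrite("pics/p2.png",np.hstack([cv2.resize(a,(400,400),interpolation=2),cv2.resize(b,(400,400),interpolation=2)]))
E
```

```text
10.925 [0.5036 0.0115 0.2413] [-3.1416e+00 -6.0000e-04  7.8240e-01] [-0.3   0.01  0.04] 0.074 0.0
t [ 0.489 -0.603  0.002] a [ 0.    -0.001 -0.65 ]
```

View pics/p2.png

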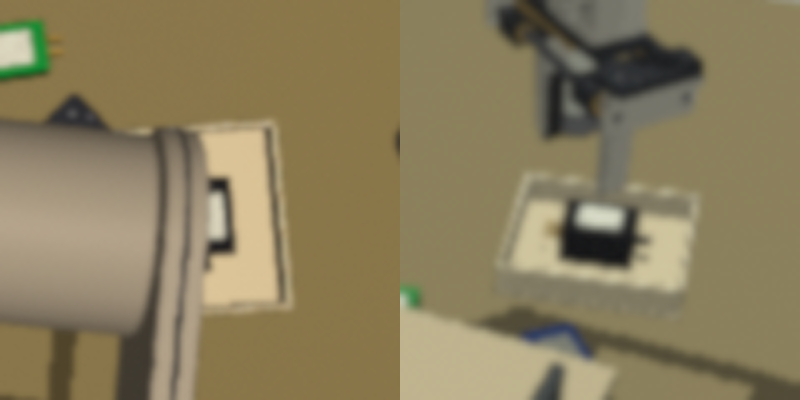

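The adapter stands upright in the middle of the tray (side crop 600,230), and the lid is still shut. Next is the handle.

{"op": "drive_tool", "data": {"series": [{"grip": 0.2, "tx": 0.1, "ty": -0.12, "tz": 0, "ax": 0, "ay": 0, "az": -0.13}, {"grip": 0.2, "tx": 0.2, "ty": -0.24, "tz": 0, "ax": 0, "ay": 0, "az": -0.26}, {"grip": 0.2, "tx": 0.3, "ty": -0.36, "tz": 0, "ax": 0, "ay": 0, "az": -0.39}, {"grip": 0.2, "tx": 0.4, "ty": -0.48, "tz": 0, "ax": 0, "ay": 0, "az": -0.52}, {"grip": 0.2, "tx": 0.489, "ty": -0.603, "tz": 0, "ax": 0, "ay": 0, "az": -0.65}, {"grip": 0.2, "tx": 0.489, "ty": -0.603, "tz": 0, "ax": 0, "ay": 0, "az": -0.65}, {"grip": 0.2, "tx": 0.489, "ty": -0.603, "tz": 0, "ax": 0, "ay": 0, "az": -0.65}]}}

```text
clock: 11.9
ee_pos: [0.4857, 0.2012, 0.2408]
ee_rot: [3.142, 0.001, 1.456]
ft_force: [-0.8, 0.9, -0.8]
width: 0.0743
finger_force: 0.0
```

```bash
python3 go.py .4845 .2045 .153 1.463
```

```text
11.9 [0.4857 0.2012 0.2408] [3.1416e+00 7.0000e-04 1.4558e+00] [-0.79  0.87 -0.79] 0.0743 0.0
t [ 0.013 -0.006  0.351] a [ 0.     0.001 -0.007]
```

{"op": "drive_tool", "data": {"series": [{"grip": 0.2, "tx": 0.01, "ty": -0.005, "tz": 0.08, "ax": 0, "ay": 0, "az": -0.005}, {"grip": 0.2, "tx": 0.01, "ty": -0.005, "tz": 0.16, "ax": 0, "ay": 0, "az": -0.005}, {"grip": 0.2, "tx": 0.01, "ty": -0.005, "tz": 0.24, "ax": 0, "ay": 0, "az": -0.005}, {"grip": 0.2, "tx": 0.01, "ty": -0.005, "tz": 0.31, "ax": 0, "ay": 0, "az": -0.005}, {"grip": 0.2, "tx": 0.01, "ty": -0.005, "tz": 0.35, "ax": 0, "ay": 0, "az": -0.005}, {"grip": 0.2, "tx": 0.01, "ty": -0.005, "tz": 0.35, "ax": 0, "ay": 0, "az": -0.005}, {"grip": 0.2, "tx": 0.01, "ty": -0.005, "tz": 0.35, "ax": 0, "ay": 0, "az": -0.005}]}}

```text
clock: 12.78
ee_pos: [0.4848, 0.2053, 0.1542]
ee_rot: [3.14, -0.001, 1.464]
ft_force: [-0.4, -0.5, -0.2]
width: 0.0746
finger_force: 0.0
```

{"op": "drive_tool", "data": {"series": [{"grip": 1, "tx": 0, "ty": 0, "tz": 0, "ax": 0, "ay": 0, "az": 0}, {"grip": 1, "tx": 0, "ty": 0, "tz": 0, "ax": 0, "ay": 0, "az": 0}, {"grip": 1, "tx": 0, "ty": 0, "tz": 0, "ax": 0, "ay": 0, "az": 0}, {"grip": 1, "tx": 0, "ty": 0, "tz": 0, "ax": 0, "ay": 0, "az": 0}, {"grip": 1, "tx": 0, "ty": 0, "tz": 0, "ax": 0, "ay": 0, "az": 0}, {"grip": 1, "tx": 0, "ty": 0, "tz": 0, "ax": 0, "ay": 0, "az": 0}, {"grip": 1, "tx": 0, "ty": 0, "tz": 0, "ax": 0, "ay": 0, "az": 0}, {"grip": 1, "tx": 0, "ty": 0, "tz": 0, "ax": 0, "ay": 0, "az": 0}, {"grip": 1, "tx": 0, "ty": 0, "tz": 0, "ax": 0, "ay": 0, "az": 0}, {"grip": 1, "tx": 0, "ty": 0, "tz": 0, "ax": 0, "ay": 0, "az": 0}], "newtons": 40}}

```text
clock: 14.02
ee_pos: [0.4836, 0.2052, 0.1533]
ee_rot: [-3.14, 0.0, 1.464]
ft_force: [-6.4, -0.5, 3.1]
width: 0.0109
finger_force: 40.0
```

```bash
python3 go.py .484 .2045 .153 1.463;python3 - <<'E'
from cell import viewer
import cv2,numpy as np
b=viewer.camera("side")[190:290,260:380,::-1]
cv2.imwrite("pics/h1.png",cv2.resize(b,(600,500),interpolation=2))
E
```

```text
14.025 [0.4836 0.2052 0.1533] [-3.1400e+00  2.0000e-04  1.4643e+00] [-6.44 -0.51  3.1 ] 0.0109 40.0
t [-0.003  0.002  0.001] a [-0.001  0.     0.001]
```

View pics/h1.png

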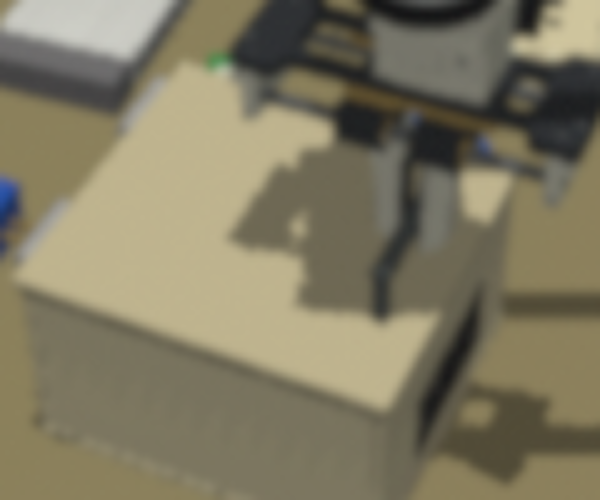

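The fingers grip the bar mid-length (crop 410,200). I break the seal along the hinge arc, turning with the lid, to about 0.1 rad first.

{"op": "drive_tool", "data": {"series": [{"grip": 1, "tx": 0, "ty": 0.001, "tz": -0.008, "ax": 0.01, "ay": 0, "az": 0}, {"grip": 1, "tx": 0, "ty": 0.002, "tz": -0.016, "ax": 0.019, "ay": 0, "az": 0}, {"grip": 1, "tx": 0, "ty": 0.004, "tz": -0.028, "ax": 0.033, "ay": 0, "az": 0}, {"grip": 1, "tx": 0, "ty": 0.006, "tz": -0.04, "ax": 0.048, "ay": 0, "az": 0}, {"grip": 1, "tx": 0, "ty": 0.01, "tz": -0.06, "ax": 0.071, "ay": 0, "az": 0}, {"grip": 1, "tx": 0, "ty": 0.014, "tz": -0.079, "ax": 0.095, "ay": 0, "az": 0}, {"grip": 1, "tx": 0, "ty": 0.014, "tz": -0.079, "ax": 0.095, "ay": 0, "az": 0}, {"grip": 1, "tx": 0, "ty": 0.014, "tz": -0.079, "ax": 0.095, "ay": 0, "az": 0}], "newtons": 40}}

```text
clock: 15.08
ee_pos: [0.4884, 0.2046, 0.1763]
ee_rot: [-3.043, -0.0, 1.464]
ft_force: [-9.2, -0.9, 3.5]
width: 0.011
finger_force: 40.0
```

{"op": "drive_tool", "data": {"series": [{"grip": 1, "tx": 0, "ty": 0.001, "tz": -0.015, "ax": 0.019, "ay": 0, "az": 0}, {"grip": 1, "tx": 0, "ty": 0.003, "tz": -0.03, "ax": 0.038, "ay": 0, "az": 0}, {"grip": 1, "tx": 0, "ty": 0.005, "tz": -0.045, "ax": 0.057, "ay": 0, "az": 0}, {"grip": 1, "tx": 0, "ty": 0.008, "tz": -0.06, "ax": 0.076, "ay": 0, "az": 0}, {"grip": 1, "tx": 0, "ty": 0.011, "tz": -0.076, "ax": 0.095, "ay": 0, "az": 0}, {"grip": 1, "tx": 0, "ty": 0.011, "tz": -0.076, "ax": 0.095, "ay": 0, "az": 0}, {"grip": 1, "tx": 0, "ty": 0.011, "tz": -0.076, "ax": 0.095, "ay": 0, "az": 0}, {"grip": 1, "tx": 0, "ty": 0.011, "tz": -0.076, "ax": 0.095, "ay": 0, "az": 0}, {"grip": 1, "tx": 0, "ty": 0.011, "tz": -0.076, "ax": 0.095, "ay": 0, "az": 0}, {"grip": 1, "tx": 0, "ty": 0.011, "tz": -0.076, "ax": 0.095, "ay": 0, "az": 0}]}}

```text
clock: 16.32
ee_pos: [0.4938, 0.204, 0.1947]
ee_rot: [-2.946, -0.001, 1.464]
ft_force: [-4.9, -0.9, 1.9]
width: 0.0107
finger_force: 40.0
```

```bash
python3 - <<'E'
from cell import viewer,ctrl
import cv2,numpy as np
s=ctrl.read_state();print(s["clock"],s["ee_pos"],s["ee_rot"],s["ft_force"],s["width"],s["finger_force"],abs(s["dq"]).max())
im=viewer.camera("side")
cv2.imwrite("pics/h2.png",cv2.resize(im[150:290,250:410,::-1],(680,595),interpolation=2))
E
```

```text
16.325 [0.49383406 0.20400033 0.1947171 ] [-2.94601383e+00 -5.56919771e-04  1.46387677e+00] [-4.90995447 -0.91409871  1.89995399] 0.010722583161306939 39.99702572822571 0.001261988590498385
```

View pics/h2.png

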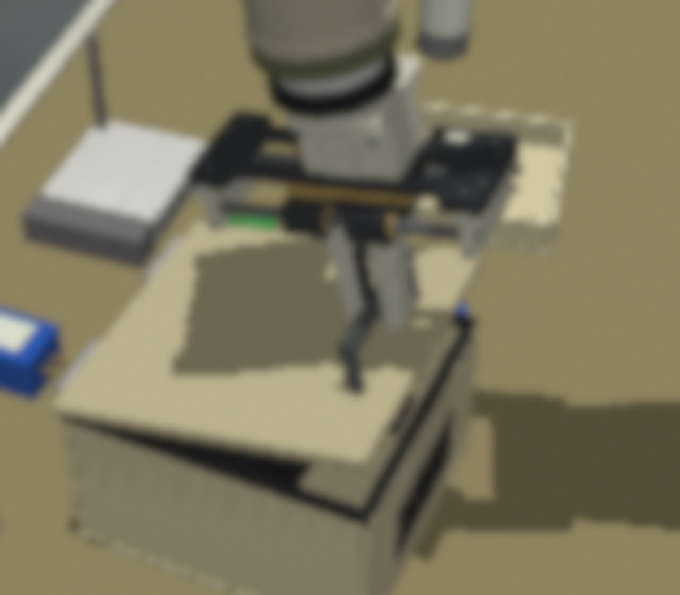

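The lid is ajar: its front corner (365,460) sits well above the box rim (368,515). The TCP has risen about 41 mm, so the lid is at about 0.21 rad, the bar is held and the arm is still.

```bash
python3 -c "
from cell import ctrl
print(ctrl.sign_off())"
```

```text
the job is handed in; nothing more can be done
None
```

I handed the job in with the adapter upright in the tray and the lid held steady at about 0.21 rad (estimated from how far the gripper rose); the sign-off gave no verdict.

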